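# Dip the applicator brush and hang it in the drip stand

### The arm

A 7-joint arm with a two-finger parallel gripper is mounted at the origin on a cart in front of the work surface, level with it; the furniture and walls round the work are solid. World frame = base frame: x ahead of the robot, y to its left, z up, the work surface at z = 0. Lengths are in mm, angles in rad, forces in N, time in s.
With the tool pointing down it reaches from about 350 to 900 mm from the base axis. Payload 7.2 kg.
Tool frame: the origin (TCP) lies at the centre of the arm's flange, where the gripper is bolted on; the fingertips stand 173 mm ahead of it and the grasp point (between the pads) lies 155 mm ahead of it; z points along the fingers, y is the line along which they close (so a half turn about z gives the same grasp; the last joint's range is limited). The gripper opens to 85 mm and grips with 20 to 120 N. Pads are 22 mm wide; open, the fingers measure 114 mm over their backs; the gripper's body (76 mm by 85 mm) begins 54 mm behind the grasp point. The pads swing forward as they close: fully open they stand 13 mm farther back than shut.
Start: joints at [-1.345, 0.411, -0.013, 1.596, 0.006, 1.134, -0.082], TCP at [181.003, 598.214, 404.697] pointing down, gripper open.
Joint ranges: [-2.95, 2.95], [-0.29, 1.99], [-1.47, 1.44], [0.14, 2.54], [-1.03, 4.17], [0.13, 1.85], [-2.86, 2.86]. Speed limits (rad/s): [2.39, 2.39, 3.01, 3.01, 3.14, 3.14, 3.14].

### API

Orientations are given as a unit quaternion [x, y, z, w].
In Python, from bench import manip gives the robot as it stands.
- The arm moves only by the tool send_rows, never from a script. Its argument "moves" is a list that holds one entry, the list of rows, each a list of 7 numbers: the shift along the tool's x, y, z in cm, then the turn, a rotation vector about the tool's x, y, z in degrees, then the finger opening in cm, from 0 to 8.54. In form: [[[x, y, z, ax, ay, az, fingers], ...]]. A call has 1 to 10 rows; each row is the pose to reach, as a shift and turn from the pose commanded when the call began, along the tool's axes at that moment; what a row does not reach only later rows make up. A row lasts 1/8 s, in which the tool goes at most 62.5 mm and 10.7 degrees, less where a joint would pass 70% of its speed; a pose out of reach is approached as far as the arm can. A call with a gripper value outside its range is refused whole. The fingers move at their own pace and stop on an object; "squeeze" is the grip in N (left out, the last holds). Time passes only in rows, so rows that repeat a pose let the fingers close. It gives the time, the measured TCP pose, the force, the opening and the grip force at its end, in the units of the state.
- manip.get_state(): the state, without advancing time (a new reading comes with each control period).
- manip.get_image(name): name is "scene" or "top" or "wrist"; returns (picture, depth): 400x640x3 uint8, red, green, blue; 400x640 float32, mm along the optical axis (not along the pixel's ray), 0 where there is no reading.
- manip.camera_info(name): a dict with "mtx" (3x3 intrinsics, pixels), "world_from_camera" (4x4, takes a point from camera to world coordinates); the wrist camera has in their place "T_tool_cam" (4x4, takes a point from camera to tool coordinates, whose origin is the TCP and whose axes are the flange's). Camera axes: x right, y down, z forward; pixel columns grow to the right and rows downward; lengths in mm; the calibration is good to about 2 mm. A picture is of the moment at which its call begins: read the wrist's pose just before it. camera_info takes no time and is no camera call.
- manip.close_job(): hands the job in; it is judged then, once.
The state is a dict: "t": time; "joint_pos": joint angles; "dq": joint speeds; "tau": joint torques, N m; "ee_pos": TCP position; "orientation": TCP orientation; "wrist_force": force on the tool from outside, world axes, zero at the start; "moment": the same for the moment, N m; "opening": opening from 0.0 (shut) to 1.0 (fully open); "grasp_force": force on a finger pad.
Only numpy, scipy, OpenCV 4.12 (cv2) and the standard library are available. Lean on these libraries where they do the work, as an engineer would, in place of code of your own. Each camera call takes 0.05 s, during which the arm holds its last target. There are 200 camera calls.

### The job

Lift the applicator brush out of its dry rest, hold it upright and dip its head deep into the tall narrow beaker - past half of the beaker's depth, near the middle, held still there for half a second, without knocking or pressing hard on it. Then hang the brush in the drip stand, the slotted stand with the shallow tray under it: lower, do not drop, its cross pin into the two open slots until both ends bottom out, and let go. Leave the beaker standing where it is, and do not disturb the low dish, the timer or the tape roll.

Things in the scene. Friction and masses are not known exactly. Their poses are not given: they have to be found in the camera images.
- brush: Brush, rigid, 0.12 kg, hanging upright by its cross pin in the dry rest's slots. Origin: middle of the pin axis; z up, y along the pin; same after a half turn. Black handle 22 x 22 mm (sides along x, y) from z +12 to +82: grip near +50. Steel pin 8 mm thick, bare from y 22 to 44 each side, 14 mm collars to 48; 17 mm hub inside. 10 mm shaft below, then head up to 26 mm across, z -36 to -80.
- brush_tip (a point): Centre of the brush's lower end (bristle tips), 80 mm below the pin axis. The brush's weight lies below the pin.
- pin_a (a point): Point on the pin axis 32 mm from the brush's middle on its +y side, where the pin lies in a slot.
- pin_b (a point): The same on the brush's -y side.
- dry_rest: Fixed stand holding the brush at the start: flat grey base 60 x 82 x 6 mm. Origin under its centre. Two aluminium plates (x 44, y 6, to z 118 mm) centred at y -32 and +32, each with an open-topped slot at x = 0: mouth 24 mm wide, narrowing to 10.5 mm at z 108, flat floor at z 96, so that a bottomed pin's axis lies along y at z = 100 mm.
- drip_stand: Fixed stand, empty at the start, where the brush must end, either way round: shallow steel tray 90 x 110 mm (x, y), 18 mm tall, floor 3 mm, with the same two slotted plates as the dry rest, same heights: at y -32 and +32 mm, 118 mm tall, slot floor z 96, a bottomed pin's axis at x 0, z 100, along y. Origin under its centre.
- beaker: Loose, tall narrow round steel beaker, 0.3 kg, 75 mm tall, 66 mm across (70 mm at the rim), inside 60 mm across, wall 3 mm, inner floor at z = 6 mm. Origin at the centre of its underside, z up.
- beaker_mouth (a point): Centre of the beaker's mouth, 75 mm above its underside.
- dish: Loose, low wide round steel dish, 30 mm tall, 96 mm across: a bystander, not for dipping. Origin at the centre of its underside.
- timer_1: Loose bench timer 62 x 62 x 22 mm, a bystander. Origin at the centre of its underside.
- tape: Loose tape roll lying flat, 87 mm across, 18 mm tall, a bystander. Origin at the centre of its underside.
- inspection_lamp: Fixed inspection lamp, an obstacle overhead, never moved. Its long white bar runs along y above the right half of the bench: world x 0.57 to 0.64, y -0.59 to +0.06, z 0.48 to 0.57 m; its post stands behind at the right. Keep wrist and arm clear of the bar: come in close to the robot before swinging round, and work in front of it.
Mind the look-alikes: they are no part of the job. What is shaped like the brush but orange is not meant.

How it is judged:
By the outcome, as a careful person would: the job done as asked, in the order asked, and still so for the second after the job is handed in, with the robot touching nothing.
It also fails if it takes over 64 s, if anything falls off the work surface, if the arm or the gripper's body presses on something with over 40 N, if the wrist force passes 120 N, or if a joint passes its speed limit or range.

## Working session

There is one attempt and no reset: what is moved stays moved. The work goes in short steps, Python scripts to look and compute and a tool call to move; the robot and the scene stay as the last step left them, time stands still between calls to the robot, and variables do not carry over. Pictures are saved under pics/ and viewed, at most 10 in all, crops included, and the job is handed in when it is done.

Besides the shell and the picture viewer there is one more tool, called after "Request:" as name([rows], argument=value, ...), one row to a line, values as JSON. send_rows: Moves the arm, as the interface text tells. Its arguments: {"type":"object","properties":{"moves":{"type":"array","items":{"type":"array","items":{"type":"array","items":{"type":"number"}}}},"squeeze":{"type":"number"}},"required":["moves"]}

```bash
ls; mkdir -p pics; python3 - <<'E'
from bench import manip
import cv2,numpy as np
s=manip.get_state();print(s)
for n in("top","scene"):
    p,d=manip.get_image(n);cv2.imwrite(f"pics/{n}0.png",p[:,:,::-1]);np.savez(f"pics/{n}0.npz",p=p,d=d)
    print(n,manip.camera_info(n))
print(manip.camera_info("wrist"))
E
```

```text
pics
{'t': 0.0, 'joint_pos': array([-1.34522489,  0.41189613, -0.01270425,  1.59701428,  0.0055399 ,
        1.13429023, -0.08220931]), 'dq': array([-3.03554679e-04,  1.01921448e-03,  1.72753643e-04,  6.24969689e-05,
        4.87638671e-04, -1.21946882e-03, -7.95848299e-04]), 'tau': array([ 6.54213054e-04, -6.00622630e+01,  6.82224724e-01, -2.99425095e+01,
        1.36854101e-02,  1.05624596e-02,  1.13818851e-05]), 'ee_pos': array([180.93293434, 598.02349939, 403.86740666]), 'orientation': array([ 1.46366656e-01,  9.89230096e-01, -7.82277512e-04, -8.53682146e-05]), 'wrist_force': array([ 0.12795051,  0.12597654, -0.82309866]), 'moment': array([-0.01079403, -0.01809137, -0.04891465]), 'grasp_force': 0.0, 'opening': 0.9984735027656865}
top {'mtx': array([[377.6652307 ,   0.        , 325.06707693],
       [  0.        , 377.6652307 , 201.64132027],
       [  0.        ,   0.        ,   1.        ]]), 'world_from_camera': array([[-1.52668677e-02, -9.79970393e-01,  1.98557174e-01,
         3.66823832e+02],
       [-9.99883206e-01,  1.51027409e-02, -2.34111752e-03,
         4.06599205e+00]
[... 524 characters left out ...]
379e+02],
       [ 1.57769098e-02, -6.51672283e-01, -7.58336551e-01,
         8.47549254e+02],
       [ 0.00000000e+00,  0.00000000e+00,  0.00000000e+00,
         1.00000000e+00]])}
{'mtx': array([[359.13293217,   0.        , 318.6382151 ],
       [  0.        , 359.13293217, 209.68646005],
       [  0.        ,   0.        ,   1.        ]]), 'T_tool_cam': array([[ 1.25360175e-03, -9.57649190e-01, -2.87934813e-01,
         7.51602588e+01],
       [ 9.99998902e-01,  9.72854963e-04,  1.11812324e-03,
        -5.60983183e-01],
       [-7.90651005e-04, -2.87935898e-01,  9.57649358e-01,
         3.03050896e+01],
       [ 0.00000000e+00,  0.00000000e+00,  0.00000000e+00,
         1.00000000e+00]])}
```

View pics/top0.png

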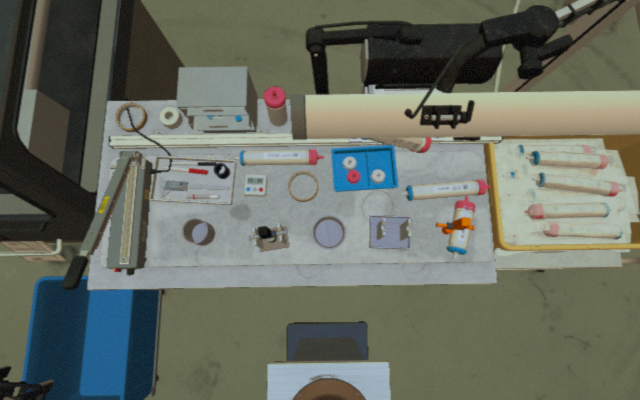

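View pics/scene0.png

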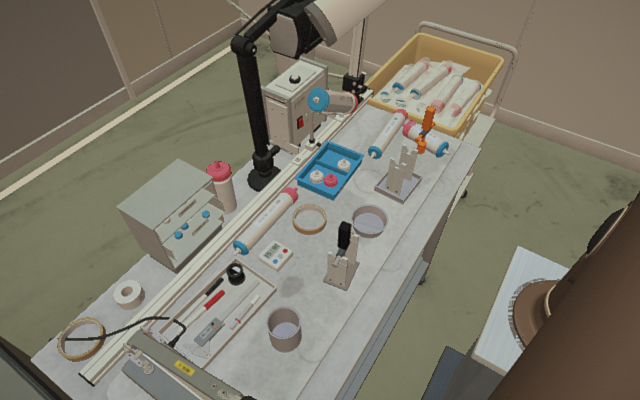

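The top view shows the beaker at (198,232), the dry rest with the black brush at (268,237), the dish at (328,232), the drip stand at (390,231) and the orange decoy at (455,225). The scene view agrees. Next I measure from the depth points.

```bash
cat > h.py <<'E'
import numpy as np,cv2
from bench import manip
def cloud(d,K,T):
    v,u=np.mgrid[:d.shape[0],:d.shape[1]]
    P=np.stack([(u-K[0,2])/K[0,0]*d,(v-K[1,2])/K[1,1]*d,d],-1)
    return P@T[:3,:3].T+T[:3,3]
def look(n,name=None):
    if n=="wrist":
        from scipy.spatial.transform import Rotation as R
        s=manip.get_state();W=np.eye(4);W[:3,:3]=R.from_quat(s['orientation']).as_matrix();W[:3,3]=s['ee_pos']
    i=manip.camera_info(n);p,d=manip.get_image(n)
    T=W@i['T_tool_cam'] if n=="wrist" else i['world_from_camera']
    if name: cv2.imwrite(f'pics/{name}.png',p[:,:,::-1])
    return p,d,i['mtx'],T,cloud(d,i['mtx'],T)
def rect(P,m):
    q=P[m][:,:2].astype(np.float32);return len(q),cv2.minAreaRect(q)
E
python3 - <<'E'
from h import *
for n in("top","scene"):
    i=manip.camera_info(n);f=np.load(f"pics/{n}0.npz");P=cloud(f['d'],i['mtx'],i['world_from_camera']);p=f['p'].astype(int)
    C={}
    if n=="top": B={"beaker":(175,212,222,250),"rest":(245,220,293,255),"dish":(310,212,348,252),"drip":(365,212,414,252)}
    else: B={"beaker":(260,295,305,360),"rest":(318,215,362,295),"dish":(345,200,390,245),"drip":(370,140,428,205)}
    for k,(a,b,c,e) in B.items():
        Q=P[b:e,a:c].reshape(-1,3);q=p[b:e,a:c].reshape(-1,3);z=Q[:,2]
        print(n,k,"zpct",np.percentile(z,[1,10,50,90,99]).round(0))
        for lo,hi in((3,12),(12,24),(24,40),(60,90),(95,125),(125,200)):
            m=(z>lo)&(z<hi)
            if m.sum()>5:
                r=cv2.minAreaRect(Q[m][:,:2].astype(np.float32))
                print("  ",lo,hi,m.sum(),Q[m].mean(0).round(0),"rect",np.round(r[0]),np.round(r[1]),round(r[2]))
E
```

```text
top beaker zpct [-3. -1.  3. 65. 78.]
   3 12 389 [500. 354.   6.] rect [503. 358.] [135. 104.] 89
   12 24 71 [498. 345.  18.] rect [496. 341.] [66. 58.] 73
   24 40 92 [493. 343.  32.] rect [493. 341.] [64. 62.] 79
   60 90 208 [495. 346.  72.] rect [495. 342.] [66. 68.] 85
top rest zpct [ -3.  -1.   4. 119. 185.]
   3 12 389 [471. 148.   6.] rect [482. 160.] [131.  95.] 89
   12 24 16 [474. 136.  19.] rect [476. 144.] [39. 65.] 10
   24 40 23 [466. 151.  34.] rect [477. 147.] [44. 69.] 9
   60 90 56 [473. 150.  72.] rect [477. 146.] [43. 68.] 8
   95 125 226 [477. 147. 109.] rect [477. 148.] [44. 96.] 9
   125 200 141 [475. 145. 171.] rect [477. 147.] [22. 22.] 9
top dish zpct [-3. -0.  5. 29. 34.]
   3 12 643 [492.  -8.   6.] rect [495.  -7.] [103. 109.] 89
   12 24 102 [501.  -8.  18.] rect [491.  -8.] [82. 82.] 63
   24 40 228 [493.  -8.  30.] rect [490.  -8.] [93. 93.] 89
top drip zpct [ -3.  -0.   4.  69. 120.]
   3 12 630 [ 490. -174.    5.] rect [ 492. -176.] [136. 109.] 89
   12 24 211 [ 490. -170.   18.] rect [ 490. -176.] [110.  91.] 87
   24 40 35 [ 489. -180.   32.] re
[... 930 characters left out ...]
494. -21.] [114. 140.] 33
   12 24 201 [492. -19.  18.] rect [489.  -8.] [82. 90.] 25
   24 40 235 [491. -15.  29.] rect [489.  -8.] [95. 93.] 74
   60 90 12 [469. 116.  86.] rect [467. 116.] [16.  3.] 6
   95 125 81 [468. 115. 108.] rect [465. 121.] [18. 48.] 21
   125 200 124 [467. 149. 167.] rect [468. 146.] [13. 24.] 31
scene drip zpct [ -4.  -1.   3.  81. 119.]
   3 12 511 [ 490. -182.    6.] rect [ 507. -227.] [169. 261.] 29
   12 24 320 [ 495. -189.   18.] rect [ 522. -238.] [235. 167.] 87
   24 40 291 [ 535. -231.   33.] rect [ 536. -196.] [145. 294.] 5
   60 90 277 [ 487. -177.   76.] rect [ 485. -214.] [151.  45.] 87
   95 125 218 [ 487. -174.  107.] rect [ 488. -176.] [76. 45.] 87
```

```bash
cat >> h.py <<'E'
from scipy.spatial.transform import Rotation as R
def plan(x,y,z,ang):
    """shift (cm) and turn (deg) in tool axes to TCP x,y,z, tool pointing down, closing line at world angle ang (mod 180)"""
    s=manip.get_state();R0=R.from_quat(s['orientation'])
    c=R0.as_matrix()[:,1];a0=np.degrees(np.arctan2(c[1],c[0]));da=(ang-a0+90)%180-90;a=np.radians(a0+da)
    ty=np.array([np.cos(a),np.sin(a),0]);tz=np.array([0,0,-1.]);R1=R.from_matrix(np.stack([np.cross(ty,tz),ty,tz],1))
    sh=R0.inv().apply(np.array([x,y,z])-s['ee_pos'])/10
    print("t",s['t'],"tcp",s['ee_pos'].round(1),"q",s['joint_pos'].round(2),"ang",round(a0,1),"\nshift",sh.round(2),"turn",(R0.inv()*R1).as_rotvec(degrees=True).round(2))
E
python3 -c "
from h import *
plan(476.5,147,420,98.5)"
```

```text
t 0.1 tcp [181.  598.  403.9] q [-1.35  0.41 -0.01  1.6   0.01  1.13 -0.08] ang 73.2 
shift [-41.35 -34.61  -1.55] turn [-8.000e-02 -1.000e-02 -2.533e+01]
```

Request:
send_rows([
  [[-4,-3.5,-0.2,0,0,-2.5,8.5],[-10,-8.5,-0.5,0,0,-6,8.5],[-15,-12.5,-0.7,0,0,-9,8.5],[-20,-16.7,-0.9,0,0,-12,8.5],[-25,-21,-1.1,0,0,-15,8.5],[-30,-25,-1.3,0,0,-18,8.5],[-35,-29.3,-1.4,0,0,-21,8.5],[-38.5,-32.2,-1.5,0,0,-23.5,8.5],[-41.3,-34.6,-1.5,0,0,-25.3,8.5],[-41.3,-34.6,-1.5,0,0,-25.3,8.5]],
])

```text
t: 1.35
ee_pos: [477.6, 143.6, 419.6]
orientation: [-0.07, 0.998, -0.001, 0.0]
wrist_force: [-0.1, -0.0, -0.5]
opening: 0.998
grasp_force: 0.0
```

```bash
python3 -c "
from h import *
p,d,K,T,P=look('wrist','w1')
dark=(p.max(2)<70)
for n,m in(('handletop',(P[...,2]>176)&(P[...,2]<190)&dark),('plates',(P[...,2]>110)&(P[...,2]<125)),('pin/plates',(P[...,2]>95)&(P[...,2]<125))):
    print(n,rect(P,m),P[m].mean(0).round(1))
plan(476.5,147,305,98.5);s=manip.get_state();print(s['wrist_force'])"
```

```text
handletop (1195, ((474.2688293457031, 147.9143524169922), (21.760440826416016, 21.097497940063477), 8.523395538330078)) [473.2 147.8 181.9]
plates (754, ((474.27838134765625, 147.9349822998047), (43.8314094543457, 70.1345443725586), 8.885632514953613)) [472.6 147.6 116.8]
pin/plates (2239, ((474.3596496582031, 147.9269561767578), (44.14479446411133, 95.603759765625), 8.751652717590332)) [472.8 147.8 108.7]
t 1.4 tcp [476.6 145.9 419.4] q [-0.59  0.18  0.23  1.89 -0.05  1.08  1.37] ang 98.2 
shift [-1.000e-02  1.100e-01  1.144e+01] turn [-0.02 -0.03 -0.26]
[-0.11335766  0.49259654  0.34550695]
```

View pics/w1.png

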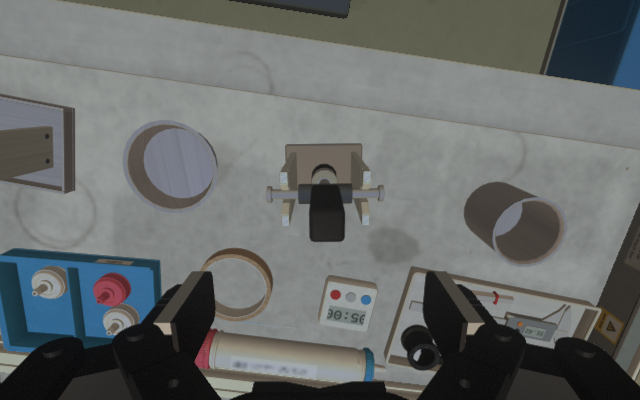

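The wrist view shows the handle at (325,215), centred between the fingers, and the beaker, dish and stand are all clear. I descend and grip.

Request:
send_rows([
  [[0.1,0.15,2.5,0,0,-0.3,8.5],[0.1,0.15,5.5,0,0,-0.3,8.5],[0.1,0.15,8.5,0,0,-0.3,8.5],[0.1,0.15,10.8,0,0,-0.3,8.5],[0.1,0.15,11.4,0,0,-0.3,8.5],[0.1,0.15,11.4,0,0,-0.3,8.5],[0.1,0.15,11.4,0,0,-0.3,4],[0.1,0.15,11.4,0,0,-0.3,4],[0.1,0.15,11.4,0,0,-0.3,3],[0.1,0.15,11.4,0,0,-0.3,2.7]],
])

```text
t: 2.65
ee_pos: [474.9, 148.8, 305.9]
orientation: [-0.076, 0.997, 0.0, 0.0]
wrist_force: [0.1, 0.3, -0.0]
opening: 0.315
grasp_force: 0.0
```

Request:
send_rows([
  [[0,0,0,0,0,0,2.0],[0,0,0,0,0,0,1.5],[0,0,0,0,0,0,1.5],[0,0,0,0,0,0,1.5],[0,0,0,0,0,0,1.5],[0,0,0,0,0,0,1.5]],
], squeeze=60)

```text
t: 3.4
ee_pos: [475.0, 148.8, 305.8]
orientation: [-0.076, 0.997, 0.0, 0.0]
wrist_force: [-0.5, -0.1, 4.6]
opening: 0.248
grasp_force: 58.6
```

```bash
python3 -c "
from h import *
plan(475.2,147.4,425,98.5);s=manip.get_state();print(s['wrist_force'],s['moment'],s['opening'],s['grasp_force'])"
```

```text
t 3.4 tcp [475.  148.8 305.8] q [-0.57  0.31  0.21  2.02 -0.09  0.82  1.41] ang 98.8 
shift [ -0.    -0.14 -11.92] turn [0.01 0.01 0.27]
[-0.50817215 -0.11229856  4.58267343] [0.02370322 0.16502345 0.05167023] 0.2483770432084949 58.57453644275665
```

Request:
send_rows([
  [[0,0,-1,0,0,0,1.5],[0,0,-2.5,0,0,0,1.5],[0,0,-4.5,0,0,0,1.5],[0,0,-7,0,0,0,1.5],[0,0,-9.5,0,0,0,1.5],[0,0,-11.5,0,0,0,1.5],[0,0,-12,0,0,0,1.5],[0,0,-12,0,0,0,1.5]],
])

```text
t: 4.4
ee_pos: [474.8, 148.7, 425.9]
orientation: [-0.076, 0.997, 0.0, 0.0]
wrist_force: [0.5, -0.6, -1.9]
opening: 0.249
grasp_force: 58.8
```

```bash
python3 -c "
from h import *
plan(494,342,425,98.5);s=manip.get_state();print(s['wrist_force'],s['opening'],s['grasp_force'])"
```

```text
t 4.4 tcp [474.8 148.7 425.9] q [-0.6   0.17  0.23  1.88 -0.04  1.09  1.37] ang 98.8 
shift [-4.85 18.81  0.09] turn [0.01 0.03 0.27]
[ 0.48950174 -0.57403232 -1.8874824 ] 0.24923745510134038 58.79588305950165
```

Request:
send_rows([
  [[-0.6,2.2,0,0,0,0,1.5],[-1.6,6,0,0,0,0,1.5],[-2.6,10,0,0,0,0,1.5],[-3.6,14,0,0,0,0,1.5],[-4.4,17,0,0,0,0,1.5],[-4.8,18.5,0,0,0,0,1.5],[-4.85,18.8,0,0,0,0,1.5],[-4.85,18.8,0,0,0,0,1.5],[-4.85,18.8,0,0,0,0,1.5]],
])

```text
t: 5.52
ee_pos: [494.5, 340.6, 425.9]
orientation: [-0.076, 0.997, -0.0, 0.0]
wrist_force: [-0.5, -0.4, -1.2]
opening: 0.25
grasp_force: 58.9
```

```bash
python3 -c "
from h import *
p,d,K,T,P=look('wrist','w2')
m=(P[...,2]>66)&(P[...,2]<82)&(abs(P[...,0]-494)<45)&(abs(P[...,1]-342)<45)
print('rim',rect(P,m))
# tool-frame brush pin
m2=(P[...,2]>205)&(P[...,2]<240)&(np.hypot(P[...,0]-494,P[...,1]-342)<60)
print('pin',rect(P,m2),P[m2].mean(0))
m3=(P[...,2]>135)&(P[...,2]<185)&(np.hypot(P[...,0]-494,P[...,1]-342)<60)
print('head',rect(P,m3),P[m3].mean(0),P[m3][:,2].min())
p,d,K,T,P=look('top','t2')
m=(P[...,2]>66)&(P[...,2]<82)&(abs(P[...,0]-494)<45)&(abs(P[...,1]-342)<45)
print('rimtop',rect(P,m))
p,d,K,T,P=look('scene','s2')
m=(P[...,2]>66)&(P[...,2]<82)&(abs(P[...,0]-494)<45)&(abs(P[...,1]-342)<45)
print('rimscene',rect(P,m))
for a,b in((130,140),(140,180),(205,225)):
  m=(P[...,2]>a)&(P[...,2]<b)&(np.hypot(P[...,0]-494,P[...,1]-342)<60)
  print(a,b,m.sum() and (rect(P,m),P[m].mean(0)))
plan(494,342,309,98.5)"
```

```text
rim (1009, ((488.84393310546875, 343.12371826171875), (63.3237190246582, 68.53511810302734), 2.5691206455230713))
pin (3207, ((491.66546630859375, 340.3251953125), (18.099048614501953, 95.6095962524414), 8.110857963562012)) [490.60379831 340.17965538 224.71129607]
head (1138, ((490.8159484863281, 339.99755859375), (18.98301887512207, 24.42471694946289), 9.309964179992676)) [487.74330241 339.6838356  173.82947283] 146.00769351914482
rimtop (120, ((492.8645324707031, 339.5151062011719), (60.6453857421875, 68.10887145996094), 58.35141372680664))
rimscene (270, ((491.6877746582031, 343.3089599609375), (67.9109878540039, 66.19564819335938), 45.68657684326172))
130 140 0
140 180 ((137, ((490.0146484375, 343.6672668457031), (24.600265502929688, 15.064741134643555), 62.52544021606445)), array([488.2435974 , 346.5229575 , 164.46950858]))
205 225 ((171, ((493.4066467285156, 340.9073486328125), (15.844141006469727, 96.47826385498047), 5.853794574737549)), array([490.23133195, 352.00176671, 222.41742952]))
t 5.675 tcp [494.4 341.2 426. ] q [-0.8   0.35  0.15  1.64 -0.06  1.15  1.09] ang 98.7 
shift [ 0.03  0.08 11.7 ] turn [0.01 0.02 0.21]
```

View pics/s2.png

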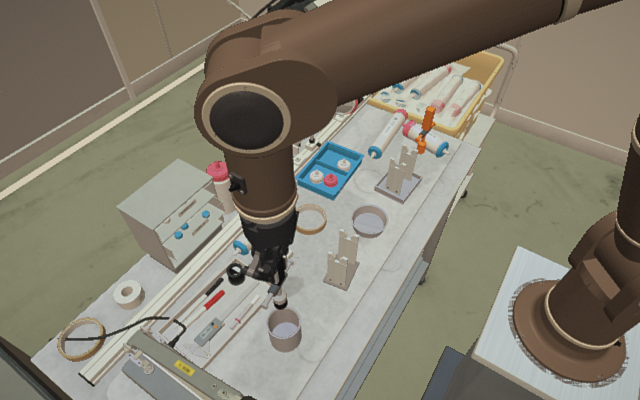

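View pics/w2.png

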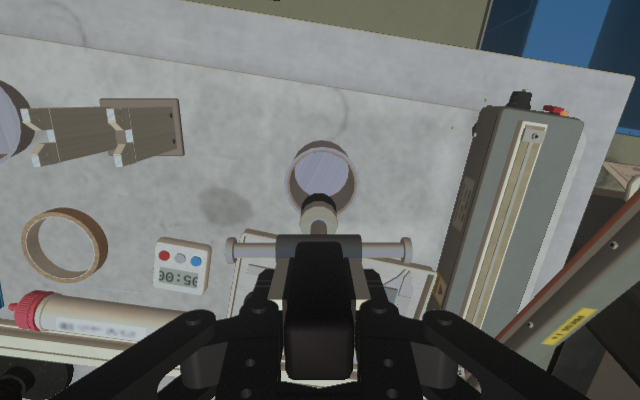

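The scene view shows the brush upright above the beaker at (283,330). The wrist view puts the mouth about 2 mm further left (+y) than the head. I dip with that correction.

Request:
send_rows([
  [[0,0.25,0.5,0,0,0,1.5],[0,0.25,2,0,0,0,1.5],[0,0.25,4,0,0,0,1.5],[0,0.25,6,0,0,0,1.5],[0,0.25,7.5,0,0,0,1.5],[0,0.25,9,0,0,0,1.5],[0,0.25,10.3,0,0,0,1.5],[0,0.25,11.3,0,0,0,1.5],[0,0.25,11.8,0,0,0,1.5],[0,0.25,11.8,0,0,0,1.5]],
])

```text
t: 6.92
ee_pos: [493.8, 344.5, 307.6]
orientation: [-0.076, 0.997, -0.0, -0.0]
wrist_force: [0.2, 0.1, -0.9]
opening: 0.248
grasp_force: 58.9
```

Request:
send_rows([
  [[0,0,0,0,0,0,1.5],[0,0,0,0,0,0,1.5],[0,0,0,0,0,0,1.5],[0,0,0,0,0,0,1.5],[0,0,0,0,0,0,1.5],[0,0,0,0,0,0,1.5],[0,0,0,0,0,0,1.5],[0,0,0,0,0,0,1.5]],
])

```text
t: 7.92
ee_pos: [493.8, 344.4, 307.7]
orientation: [-0.076, 0.997, -0.0, -0.0]
wrist_force: [0.2, -0.1, -1.1]
opening: 0.252
grasp_force: 58.9
```

```bash
python3 -c "
from h import *
p,d,K,T,P=look('wrist','w3')
m=(P[...,2]>66)&(P[...,2]<82)&(abs(P[...,0]-494)<45)&(abs(P[...,1]-342)<45)
print('rim',rect(P,m),P[m].max(0),P[m].min(0));s=manip.get_state();print(s['wrist_force'],s['dq'].round(4),s['ee_pos'])"
```

```text
rim (1773, ((485.0434875488281, 341.85626220703125), (55.643184661865234, 68.86373901367188), 12.799612045288086)) [518.19868923 377.77990087  81.93987904] [457.19921841 308.85282712  66.00239794]
[-0.29280286  0.5349085  -0.724161  ] [-0.0001 -0.001   0.0011 -0.0033 -0.0021  0.0002  0.0007] [493.79571127 344.47131876 307.6874435 ]
```

View pics/w3.png

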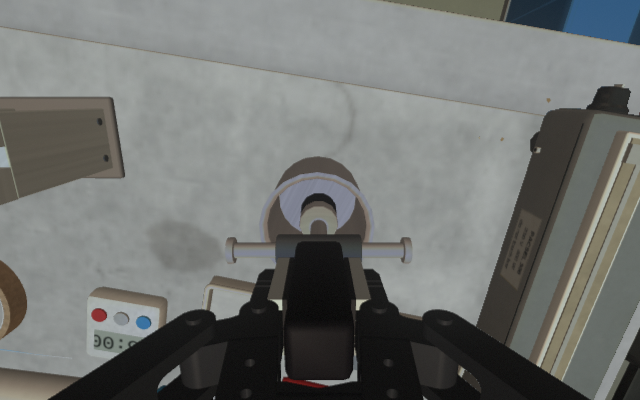

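The head is deep in the beaker and centred at (318,210), with no contact force. I lift it out and check from depth how far the wrist sticks out, for clearance to the lamp.

Request:
send_rows([
  [[0,0,-0.7,0,0,0,1.5],[0,0,-2,0,0,0,1.5],[0,0,-4,0,0,0,1.5],[0,0,-6,0,0,0,1.5],[0,0,-8,0,0,0,1.5],[0,0,-10,0,0,0,1.5],[0,0,-11.5,0,0,0,1.5],[0,0,-12,0,0,0,1.5],[0,0,-12,0,0,0,1.5]],
])

```text
t: 9.1
ee_pos: [493.7, 344.5, 427.8]
orientation: [-0.076, 0.997, 0.0, 0.0]
wrist_force: [0.3, 0.4, -0.8]
opening: 0.247
grasp_force: 58.9
```

```bash
python3 -c "
from h import *
e=manip.get_state()['ee_pos']
u=np.array([e[0],e[1]])/np.hypot(e[0],e[1])
for n in('top','scene'):
  p,d,K,T,P=look(n)
  m0=(d>0)&(np.hypot(P[...,0]-e[0],P[...,1]-e[1])<160)
  for z in range(-50,340,30):
    m=m0&(P[...,2]-e[2]>z)&(P[...,2]-e[2]<z+30)
    if m.sum()>20:
      D=P[m][:,:2]-e[:2];a=D@u;b=D@np.array([-u[1],u[0]])
      print(n,z,m.sum(),'radial',np.percentile(a,[0.5,99.5]).round(),'tang',np.percentile(b,[.5,99.5]).round())
  m=(P[...,2]>50)&(P[...,2]<90)&(abs(P[...,0]-494)<45)&(abs(P[...,1]-342)<45);print('beaker',rect(P,m))
plan(380,250,425,90);plan(380,-100,425,87)"
```

```text
top -50 267 radial [-37.  15.] tang [-38.  23.]
top -20 348 radial [-38.  11.] tang [-38.  22.]
top 10 451 radial [-41.  22.] tang [-42.  24.]
top 40 477 radial [-39.  16.] tang [-40.  16.]
top 70 433 radial [-39.  14.] tang [-40.   3.]
top 100 94 radial [-25.  13.] tang [-40. -30.]
top 130 111 radial [-58.   6.] tang [-55. -45.]
top 160 743 radial [-81.  47.] tang [-56. -41.]
top 190 1898 radial [-121.   41.] tang [-56.  16.]
top 220 5056 radial [-149.   19.] tang [-49.  40.]
top 250 4363 radial [-153.  -56.] tang [-48.  26.]
top 280 1683 radial [-160. -123.] tang [-35.  23.]
beaker (205, ((493.6112060546875, 340.0781555175781), (63.67363357543945, 68.12617492675781), 68.55175018310547))
scene -50 565 radial [-39.  33.] tang [ 2. 38.]
scene -20 784 radial [-39.  32.] tang [ 4. 38.]
scene 10 913 radial [-42.  37.] tang [-2. 42.]
scene 40 976 radial [-40.  33.] tang [ 3. 40.]
scene 70 1323 radial [-40.  34.] tang [ 3. 44.]
scene 100 1031 radial [-39.  33.] tang [ 7. 41.]
scene 130 1290 radial [-63.  38.] tang [43. 56.]
scene 160 3516 radial [-100.   44.] tang [-26.  57.]
scene 190 7026 radial [-151.   41.] tang [-37.  57.]
scene 220 9359 radial [-154.   17.] tang [-43.  46.]
scene 250 4540 radial [-156.  -59.] tang [-12.  40.]
beaker (470, ((491.2017822265625, 343.7103271484375), (68.03439331054688, 64.7357177734375), 46.505130767822266))
t 9.2 tcp [493.6 344.4 426.9] q [-0.8   0.35  0.15  1.63 -0.06  1.16  1.08] ang 98.8 
shift [12.67 -7.59  0.21] turn [-0.04 -0.06  8.77]
t 9.2 tcp [493.6 344.4 426.9] q [-0.8   0.35  0.15  1.63 -0.06  1.16  1.08] ang 98.8 
shift [ 18.   -42.18   0.24] turn [-0.04 -0.06 11.77]
```

The wrist sticks out at most about 58 mm, so at x 489 it reaches about 547, clear of the lamp at 570. The beaker hasn't moved. I swing in close to the robot.

Request:
send_rows([
  [[1.5,-2.5,0,0,0,0.5,1.5],[5,-7,0,0,0,2,1.5],[8.5,-12,0,0,0,3,1.5],[11,-17,0,0,0,4,1.5],[13,-22.5,0,0,0,5,1.5],[13.7,-28,0,0,0,6,1.5],[14.4,-33.5,0,0,0,8,1.5],[15,-39,0,0,0,9.5,1.5],[15.6,-44.5,0,0,0,11,1.5],[16,-48,0,0,0,11.8,1.5]],
])

```text
t: 10.45
ee_pos: [408.2, -156.8, 427.5]
orientation: [0.028, 1.0, -0.0, -0.0]
wrist_force: [0.6, 0.5, -2.0]
opening: 0.25
grasp_force: 59.0
```

Request:
send_rows([
  [[0,0,0,0,0,0,1.5],[0,0,0,0,0,0,1.5],[0,0,0,0,0,0,1.5],[0,0,0,0,0,0,1.5]],
])

```text
t: 10.95
ee_pos: [408.9, -153.5, 427.6]
orientation: [0.026, 1.0, 0.0, -0.0]
wrist_force: [0.2, 0.4, -1.4]
opening: 0.25
grasp_force: 59.1
```

```bash
cat > drip.py <<'E'
from h import *
import sys
p,d,K,T,P=look('wrist',sys.argv[1])
c=(abs(P[...,0]-489)<70)&(abs(P[...,1]+176)<80)
print('plates',rect(P,c&(P[...,2]>112)&(P[...,2]<124)))
for s in(-1,1): print(s,rect(P,c&(P[...,2]>112)&(P[...,2]<124)&(s*(P[...,1]+176)>0)))
print('tray',rect(P,c&(P[...,2]>13)&(P[...,2]<22)))
e=manip.get_state()['ee_pos'];pz=e[2]-205.8
D=np.hypot(P[...,0]-e[0],P[...,1]-e[1])
m=(abs(P[...,2]-pz)<9)&(D<56);print('pin',rect(P,m))
m=(abs(P[...,2]-pz)<9)&(D<56)&(D>26);print('pin ends',rect(P,m),P[m].mean(0).round(1))
E
python3 drip.py w4; python3 -c "
from h import *
plan(489,-176,425,87)"
```

```text
plates (82, ((468.3639831542969, -206.38662719726562), (5.8235273361206055, 10.233014106750488), 86.93222045898438))
-1 (82, ((468.3639831542969, -206.38662719726562), (5.8235273361206055, 10.233014106750488), 86.93222045898438))
1 (0, ((0.0, 0.0), (0.0, 0.0), 0.0))
tray (495, ((485.3824157714844, -175.3463592529297), (109.8656005859375, 87.44176483154297), 87.2847900390625))
pin (2970, ((407.2037353515625, -153.4223175048828), (95.77946472167969, 15.059808731079102), 87.28073120117188))
pin ends (1536, ((408.017333984375, -153.4610595703125), (95.77540588378906, 13.522232055664062), 87.22299194335938)) [ 407.2 -153.3  225.4]
t 11.0 tcp [ 408.9 -153.7  427.7] q [-0.31  0.04  0.58  2.02 -0.03  1.08  1.81] ang 87.0 
shift [-8.11 -1.82  0.26] turn [ 0.01 -0.    0.05]
```

View pics/w4.png

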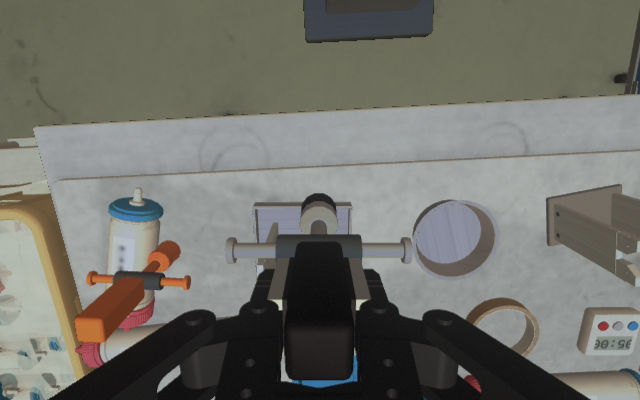

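The wrist view shows the pin parallel to the stand at 87 degrees, and the tray at (302,225) behind the brush. Three estimates put the final TCP near (487.6, -175.3). I move above it and look.

Request:
send_rows([
  [[-0.8,-0.2,0,0,0,0,1.5],[-2.5,-0.6,0,0,0,0,1.5],[-4.5,-1,0,0,0,0,1.5],[-6.3,-1.4,0,0,0,0,1.5],[-7.5,-1.65,0,0,0,0,1.5],[-7.97,-1.75,0,0,0,0,1.5],[-7.97,-1.75,0,0,0,0,1.5],[-7.97,-1.75,0,0,0,0,1.5],[-7.97,-1.75,0,0,0,0,1.5]],
])

```text
t: 12.12
ee_pos: [487.1, -176.0, 427.8]
orientation: [0.027, 1.0, 0.0, 0.0]
wrist_force: [0.9, -0.2, -1.5]
opening: 0.249
grasp_force: 59.1
```

```bash
python3 drip.py w5; python3 -c "
from h import *
plan(487.6,-175.3,337,87)
i=manip.camera_info('top');f=np.load('pics/top0.npz');P=cloud(f['d'],i['mtx'],i['world_from_camera'])
for n,c in(('rest',(476,147)),('drip',(489,-176))):
  for a,b in((100,125),(108,125)):
    m=(P[...,2]>a)&(P[...,2]<b)&(abs(P[...,0]-c[0])<60)&(abs(P[...,1]-c[1])<60);print(n,rect(P,m))"
```

```text
plates (556, ((486.7930908203125, -175.661376953125), (69.94048309326172, 43.67367172241211), 87.3237533569336))
-1 (279, ((485.32806396484375, -207.5391845703125), (6.1486382484436035, 43.62508010864258), 87.38812255859375))
1 (277, ((488.2877502441406, -143.74453735351562), (6.065319061279297, 43.67415237426758), 87.23828887939453))
tray (1056, ((486.7459716796875, -175.51991271972656), (110.2170639038086, 89.42933654785156), 87.10026550292969))
pin (2980, ((485.4202880859375, -176.04953002929688), (95.87932586669922, 15.089166641235352), 86.94024658203125))
pin ends (1545, ((486.20623779296875, -176.091552734375), (95.87932586669922, 13.515007019042969), 86.94024658203125)) [ 485.4 -175.8  225.6]
t 12.175 tcp [ 487.2 -176.   427.9] q [-0.25  0.22  0.6   1.85 -0.14  1.11  1.92] ang 87.0 
shift [-0.03  0.07  9.09] turn [ 0.02  0.02 -0.03]
rest (209, ((477.1490173339844, 147.65554809570312), (43.919193267822266, 95.32195281982422), 8.4410400390625))
rest (104, ((476.4190368652344, 153.186767578125), (43.910789489746094, 81.68932342529297), 8.630873680114746))
drip (105, ((489.2650451660156, -176.10906982421875), (70.56462097167969, 43.084922790527344), 87.3756103515625))
drip (85, ((489.3978271484375, -176.2370147705078), (70.42959594726562, 43.07793045043945), 87.10724639892578))
```

View pics/w5.png

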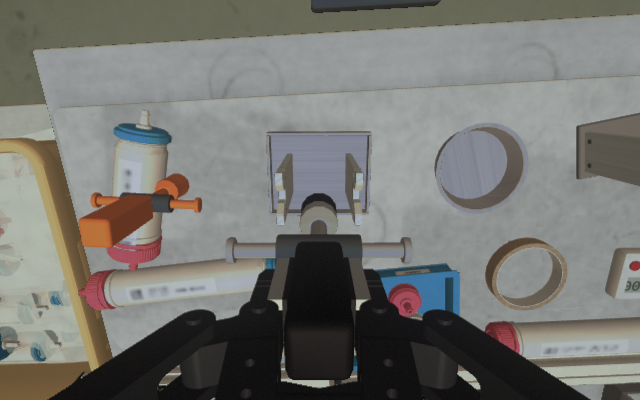

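The view shows both slotted plates fully at (283,185) and (352,185). The plate centre is (486.8,-175.7) against the pin at about 486.4, a 0.4 mm correction. I lower it now.

Request:
send_rows([
  [[-0.04,0.05,1,0,0,-0.3,1.5],[-0.04,0.05,2.8,0,0,-0.3,1.5],[-0.04,0.05,4.8,0,0,-0.3,1.5],[-0.04,0.05,6.8,0,0,-0.3,1.5],[-0.04,0.05,8.4,0,0,-0.3,1.5],[-0.04,0.05,9.4,0,0,-0.3,1.5],[-0.04,0.05,10,0,0,-0.3,1.5],[-0.04,0.05,10.2,0,0,-0.3,1.5],[-0.04,0.05,10.2,0,0,-0.3,1.5]],
])

```text
t: 13.3
ee_pos: [488.0, -175.6, 326.0]
orientation: [0.024, 1.0, -0.0, 0.0]
wrist_force: [0.1, -0.1, -0.2]
opening: 0.251
grasp_force: 59.1
```

Request:
send_rows([
  [[0,0,0.3,0,0,0,1.5],[0,0,0.6,0,0,0,1.5],[0,0,0.9,0,0,0,1.5],[0,0,1.2,0,0,0,1.5],[0,0,1.5,0,0,0,1.5],[0,0,1.5,0,0,0,1.5]],
])

```text
t: 14.05
ee_pos: [487.8, -175.5, 310.4]
orientation: [0.024, 1.0, 0.0, -0.0]
wrist_force: [0.2, -0.8, -1.3]
opening: 0.246
grasp_force: 59.1
```

```bash
python3 -c "
from h import *
plan(487.6,-175.3,305.8,87.3);s=manip.get_state();print(s['wrist_force'],s['moment'])"
```

```text
t 14.05 tcp [ 487.8 -175.5  310.4] q [-0.19  0.37  0.55  1.98 -0.25  0.85  2.03] ang 87.3 
shift [0.02 0.02 0.46] turn [ 0.   -0.03 -0.03]
[ 0.23318676 -0.79950414 -1.27242346] [-0.02690567  0.00631645 -0.01649611]
```

Request:
send_rows([
  [[0,0,0.15,0,0,0,1.5],[0,0,0.3,0,0,0,1.5],[0,0,0.4,0,0,0,1.5],[0,0,0.46,0,0,0,1.5],[0,0,0.5,0,0,0,1.5],[0,0,0.5,0,0,0,1.5]],
])

```text
t: 14.8
ee_pos: [487.9, -175.6, 305.9]
orientation: [0.024, 1.0, 0.0, 0.0]
wrist_force: [-0.5, 0.7, 2.6]
opening: 0.248
grasp_force: 59.7
```

The force changed by about +4 N at the expected height, so the pin has bottomed. I release gently, check and retreat.

Request:
send_rows([
  [[0,0,0,0,0,0,2.2],[0,0,0,0,0,0,2.6],[0,0,0,0,0,0,3.2],[0,0,0,0,0,0,4],[0,0,0,0,0,0,5.5],[0,0,0,0,0,0,7],[0,0,0,0,0,0,7],[0,0,0,0,0,0,7]],
], squeeze=20)

```text
t: 15.8
ee_pos: [487.9, -175.5, 305.7]
orientation: [0.024, 1.0, 0.0, -0.0]
wrist_force: [0.2, -0.1, -0.2]
opening: 0.814
grasp_force: 0.0
```

Request:
send_rows([
  [[0,0,-0.5,0,0,0,7],[0,0,-2,0,0,0,7],[0,0,-4,0,0,0,7],[0,0,-7,0,0,0,7],[0,0,-10,0,0,0,7],[0,0,-12,0,0,0,7],[4,0,-12,0,0,0,7],[8,0,-12,0,0,0,7],[9,0,-12,0,0,0,7],[9,0,-12,0,0,0,7]],
])

```text
t: 17.05
ee_pos: [398.0, -171.4, 426.7]
orientation: [0.024, 1.0, 0.0, 0.001]
wrist_force: [0.3, -0.3, 0.5]
opening: 0.823
grasp_force: 0.0
```

```bash
python3 -c "
from h import *
s=manip.get_state();print(s['t'],s['ee_pos'],s['wrist_force'],s['opening'])
for n in('scene','wrist','top'):
  p,d,K,T,P=look(n,n+'9')
  c=(abs(P[...,0]-488)<35)&(abs(P[...,1]+176)<65)
  for a,b in((90,112),(130,180),(176,190)):
    m=c&(P[...,2]>a)&(P[...,2]<b);print(n,a,b,rect(P,m),P[m][:,2].max() if m.any() else 0)
  # collars beyond plates
  for sg in(-1,1):
    m=c&(sg*(P[...,1]+176)>40)&(sg*(P[...,1]+176)<50)&(P[...,2]>80)&(P[...,2]<130)
    if m.sum(): print('  collar',sg,m.sum(),P[m].mean(0).round(1),P[m][:,2].max().round(1))
"
```

```text
17.05 [ 398.00798526 -171.39587706  426.68215284] [ 0.29457031 -0.34427938  0.54555411] 0.8226282384332028
scene 90 112 (223, ((480.7001647949219, -173.5196533203125), (97.59346008300781, 42.95450210571289), 74.4853744506836)) 111.99284627142686
scene 130 180 (165, ((482.80999755859375, -169.68812561035156), (29.300132751464844, 15.728705406188965), 41.31697463989258)) 179.90565819787832
scene 176 190 (71, ((487.2337341308594, -174.0634765625), (23.131074905395508, 21.583843231201172), 83.76778411865234)) 184.57151346033697
  collar -1 7 [ 484.8 -222.5  104.5] 105.7
  collar 1 21 [ 489.9 -129.6  102.3] 108.1
wrist 90 112 (1544, ((487.07940673828125, -175.3246612548828), (95.72926330566406, 45.1036491394043), 87.25353240966797)) 111.96545125566388
wrist 130 180 (1081, ((486.8466491699219, -175.65353393554688), (22.04569435119629, 23.27191162109375), 85.00316619873047)) 179.9661916733325
wrist 176 190 (912, ((487.0940246582031, -175.60171508789062), (21.461841583251953, 23.254003524780273), 86.99116516113281)) 183.8824060140251
  collar -1 105 [ 483.2 -219.8  104.1] 108.1
  collar 1 122 [ 487.4 -131.2  104.1] 108.6
top 90 112 (171, ((489.4751281738281, -175.88902282714844), (95.95561981201172, 43.3831901550293), 87.1925048828125)) 111.58226280651024
top 130 180 (62, ((485.0983581542969, -170.65725708007812), (27.771371841430664, 14.684736251831055), 45.91323471069336)) 179.83426155532868
top 176 190 (90, ((489.79742431640625, -174.997802734375), (21.563203811645508, 19.547025680541992), 88.09300231933594)) 186.78973423653292
  collar -1 16 [ 487.5 -220.3  104.9] 108.4
  collar 1 16 [ 491.3 -131.4  105.2] 110.9
```

View pics/wrist9.png

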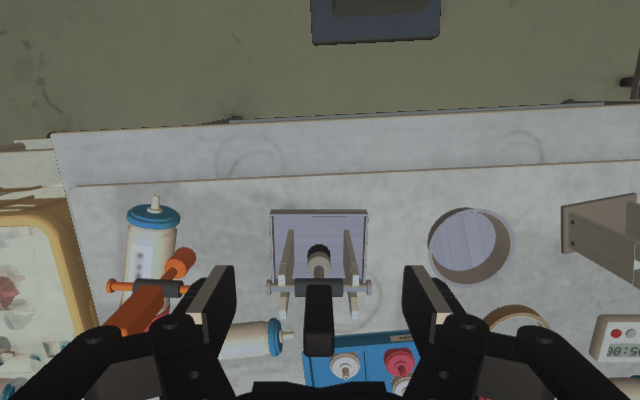

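View pics/scene9.png

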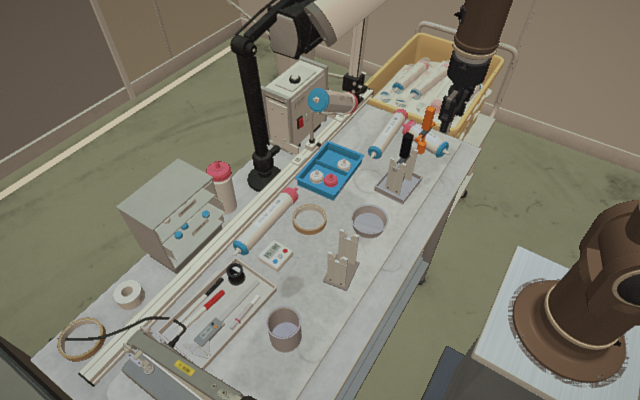

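The wrist view shows the brush hanging in both slots: pin at about row 288, collars at (270,288) and (368,288), both tops at z of about 108, so level and bottomed. In the scene view the beaker, dish, timer and tape haven't moved and the gripper is clear. I hand the job in.

```bash
python3 -c "
from bench import manip
print(manip.close_job())"
```

```text
the job is handed in; nothing more can be done
None
```

The brush was dipped deep in the beaker, held still there for about 1 s, and now hangs level with both pin ends bottomed in the drip stand; nothing else was disturbed, and the job was handed in at about 17 s.

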